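Uncap a gas purifier cartridge whose thread hand is unknown

TASK

The gas purifier cartridge has to be opened before it goes on the analyser: stand it, still capped, fully home in the square pocket of the blue bench socket so that it cannot turn, then unscrew its brass cap. Its label is blank and nobody knows whether the thread is left- or right-handed (fuel gas cartridges are left-handed), so try the cap both ways until you find the way that loosens it. Lift the cap off and finish while still holding it, level and at rest, about 10 cm straight above its place on the cartridge; the cartridge stays seated in the socket, and the other things on the bench stay where they are.

Things in the scene. Friction and masses are not known exactly. Their poses are not given: they have to be found in the camera images.
- cartridge: Loose gas purifier cartridge, 0.5 to 0.65 kg, upright: black square foot 44 x 44 mm, 28 mm high (lowest 3 mm: 41 mm square); steel barrel 52 mm wide to 98 mm, with white and narrow green bands; grey collar 40 mm wide, 106 to 124 mm; neck hidden in the cap. Origin under its centre, z up, x, y square to the foot; fits the pocket in any quarter turn. On the bench it turns along with the cap, in the socket not.
- neck_base (a point): Point on the cartridge's axis where its neck leaves the collar, 124 mm above the cartridge's origin; same axes as the cartridge. The neck is 23 mm high, with a rubber seal on top; the cap's rim must rise about 27 mm above this point to clear it.
- cap: Round brass cap screwed on the cartridge, 0.2 kg, a body of its own, 40 mm high: plain skirt 41 mm in diameter, knurled head 44 mm in diameter from 24 mm up. Origin at the centre of its lower rim, z up; when tight the origin is 0.5 mm above point neck_base (capped cartridge: 164.5 mm high). Pinch it across the head. Until it is turned it does not come off, and the cartridge can be carried by it.
- cap_head (a point): Middle of the cap's knurled head, 32 mm above its origin. Turned 60 to 115 degrees the loosening way (best 85; near 120 it re-engages) it rises 1 to 2 mm and lifts straight off. Loosening is anticlockwise seen from above in some cases, clockwise in others; it cannot be seen. That way it gives at 0.1 to 0.35 N m and goes on turning; the wrong way it stops dead after 5 to 10 degrees (besides 4 of play in the pocket).
- socket: Socket bolted to the worktop: dark base plate 96 x 96 x 10 mm, short steel column, on it a blue block 68 x 68 mm with its upper face 68 mm above the worktop and a square pocket 47 x 47 mm, 24 mm deep, bevelled 4 mm at the mouth. Origin under its centre on the worktop, z up, x, y square to the pocket. It stands left and the cartridge right, or the other way round.
- pocket_floor (a point): Centre of the pocket's floor, 44 mm above the socket's origin; same axes as the socket. The cartridge's origin lies on this point when it is fully home.
- wipes: pink tissue box, 117 x 231 mm, 65 mm high without the tissue that sticks out, at the back of the middle; origin under its centre
- timer: pale bench timer leaning back, 71 x 77 x 50 mm, at the right; origin under its centre
- beaker: small clear beaker, 59 mm wide, 64 mm high, near the left edge of the worktop; origin under its centre
- jar: white plastic reagent jar with red screw cap, 44 mm wide, 94 mm high, near the left edge; origin under its centre
- vial_white: amber vial with blue cap and white band, 24 mm wide, 73 mm high, in the middle; origin under its centre
- vial_yellow: amber vial with blue cap and yellow band, 24 mm wide, 73 mm high, in the middle; origin under its centre
- column: tan separation column with end nuts, lying in the middle, 43 x 128 x 19 mm; origin under its centre
- spanner: thin steel open-ended spanner, lying flat near the front at the right, 38 x 142 x 5 mm; origin under its centre

How it is judged:
By the outcome, as a careful person would: the job done as asked, in the order asked, and still so for the second after the job is handed in, while the arm keeps its last pose, push and grip.
It also fails if it takes over 51 s, if anything falls off the work surface, if the arm or the gripper's body presses on something with over 40 N, if the wrist force passes 120 N, or if a joint passes its speed limit or range.

ROBOT

A 7-joint arm with a two-finger parallel gripper is mounted at the origin on a cart in front of the work surface, level with it; the furniture and walls round the work are solid. World frame = base frame: x ahead of the robot, y to its left, z up, the work surface at z = 0. Lengths are in mm, angles in rad, forces in N, time in s.
With the tool pointing down it reaches from about 400 to 850 mm from the base axis. Payload 6.9 kg.
Tool frame: the origin (TCP) lies at the centre of the arm's flange, where the gripper is bolted on; the fingertips stand 173 mm ahead of it and the grasp point (between the pads) lies 155 mm ahead of it (r.grip_point_offset is the distance from the TCP to the grasp point, in mm); z points along the fingers, y is the line along which they close (so a half turn about z gives the same grasp; the last joint's range is limited). The gripper opens to 85 mm and grips with 20 to 120 N. Pads are 22 mm wide; open, the fingers measure 114 mm over their backs; the gripper's body (76 mm by 85 mm) begins 54 mm behind the grasp point. The pads swing forward as they close: fully open they stand 13 mm farther back than shut.
Start: joints at [-1.111, 0.507, -0.238, 1.5, 0.126, 1.149, -0.155], TCP at [217.148, 586.058, 404.675] pointing down, gripper open.
Joint ranges: [-3.08, 3.08], [-0.24, 2.05], [-1.43, 1.35], [0, 2.5], [-1.52, 4.66], [0.17, 1.96], [-2.89, 2.89]. Speed limits (rad/s): [2.39, 2.39, 3.14, 3.14, 3.14, 3.14, 3.14].

INTERFACE

Orientations are given as a unit quaternion [x, y, z, w].
In Python, from cell import r gives the robot as it stands.
- The arm moves only by the tool servo_tool, never from a script. Its argument "plan" is a list of rows, each an object with "xyz": the shift along the tool's x, y, z in m, a list of three; "twist": the turn about the tool's z in degrees. In form: [{"xyz": [x, y, z], "twist": twist}, ...]. A call has 1 to 20 rows; each row shifts and turns the commanded pose from where the row before left it, along the tool's axes as they then stand; what a row does not reach is not made up. A row lasts 1/12 s, in which the tool goes at most 41.7 mm and 7.16 degrees, less where a joint would pass 70% of its speed; a pose out of reach is approached as far as the arm can. A call with a gripper value outside its range is refused whole. "claw" is the gripper command: -1 is fully open, 1 is shut, values between are in proportion, set as the call begins (left out, the last holds). The fingers move at their own pace and stop on an object; "squeeze" is the grip in N (left out, the last holds). Time passes only in rows, so rows that do not move let the fingers close. It gives the time, the measured TCP pose, the force, the opening and the grip force at its end, in the units of the state.
- r.get_state(): the state, without advancing time (a new reading comes with each control period).
- r.get_image(name): name is "scene" or "side" or "wrist"; returns a dict with "color" (384x512x3 uint8, red, green, blue), "z_map" (384x512 float32, mm along the optical axis (not along the pixel's ray), 0 where there is no reading), "camera_matrix" (3x3 intrinsics, pixels), "R" (3x3) and "t" (3): a world point X has camera coordinates R X + t; the wrist camera has in their place "hand_eye" (4x4, takes a point from camera to tool coordinates, whose origin is the TCP and whose axes are the flange's). Camera axes: x right, y down, z forward; pixel columns grow to the right and rows downward; lengths in mm; the calibration is good to about 2 mm. A picture is of the moment at which its call begins: read the wrist's pose just before it.
- r.sign_off(): hands the job in; it is judged then, once.
The state is a dict: "time_s": time; "joints": joint angles; "qd": joint speeds; "effort": joint torques, N m; "tcp_pos": TCP position; "eef_rot": TCP orientation; "ft_force": force on the tool from outside, world axes, zero at the start; "wrist_torque": the same for the moment, N m; "grip_width": finger opening in mm; "grasp_force": force on a finger pad.
Only numpy, scipy, OpenCV 4.12 (cv2) and the standard library are available. Lean on these libraries where they do the work, as an engineer would, in place of code of your own. Each camera call takes 0.05 s, during which the arm holds its last target. There are 200 camera calls.

## Working session

There is one attempt and no reset: what is moved stays moved. The work goes in short steps, Python scripts to look and compute and a tool call to move; the robot and the scene stay as the last step left them, time stands still between calls to the robot, and variables do not carry over. Pictures are saved under pics/ and viewed, at most 10 in all, crops included, and the job is handed in when it is done.

Besides the shell and the picture viewer there is one more tool, called after "Call:" in YAML: its name, and indented under it one key for each argument. servo_tool: Moves the arm, as the interface text tells. Its arguments: {"type":"object","properties":{"plan":{"type":"array"},"claw":{"type":"number"},"squeeze":{"type":"number"}},"required":["plan"]}

```bash
mkdir -p pics
python3 - <<'E'
from cell import r
import cv2,numpy as np
s=r.get_state();print({k:np.round(v,3).tolist() for k,v in s.items()}, r.grip_point_offset)
for n in("scene","side"):
    d=r.get_image(n);cv2.imwrite(f"pics/{n}0.png",d["color"][...,::-1]);np.savez(f"{n}0.npz",**d)
    print(n,d["R"].round(3).tolist(),d["t"],d["camera_matrix"].tolist())
E
```

```text
{'time_s': 0.0, 'joints': [-1.11, 0.508, -0.237, 1.501, 0.126, 1.149, -0.155], 'qd': [-0.001, -0.001, -0.001, 0.0, -0.002, -0.001, -0.0], 'effort': [-0.001, -62.061, -2.187, -24.965, 0.013, 0.012, -0.0], 'tcp_pos': [217.145, 585.851, 403.826], 'eef_rot': [0.176, 0.984, -0.001, -0.0], 'ft_force': [-0.12, 0.004, 0.59], 'wrist_torque': [0.014, 0.023, -0.047], 'grasp_force': 0.0, 'grip_width': 85.741} 154.70000000000002
scene [[0.617, -0.786, 0.024], [-0.333, -0.289, -0.898], [0.713, 0.546, -0.44]] [-333.59072149  255.98859998  693.18788593] [[346.62419732872615, 0.0, 256.3580479659613], [0.0, 346.62419732872615, 192.42143691843128], [0.0, 0.0, 1.0]]
side [[-0.947, -0.322, 0.021], [-0.202, 0.543, -0.815], [0.251, -0.776, -0.579]] [461.35058606 196.19131306 872.88145965] [[352.65712925286294, 0.0, 254.8263977831805], [0.0, 352.65712925286294, 191.1920537834836], [0.0, 0.0, 1.0]]
```

View pics/scene0.png

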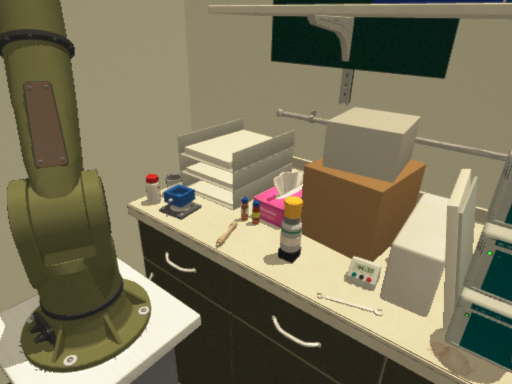

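View pics/side0.png

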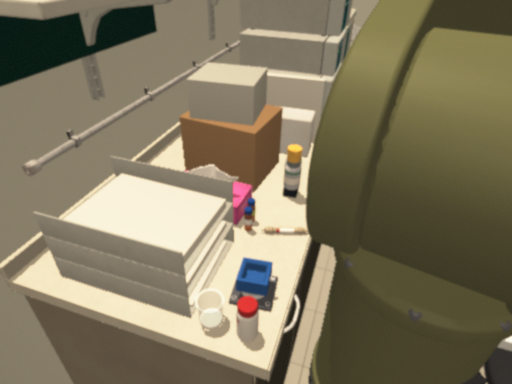

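The scene view shows the cartridge at about (291,230), with its yellow-brass cap at (293,208). The blue socket is at (180,193), the vials at (245–256,210), and the column at (227,235). In the side view the socket is at (255,275), the cartridge at (292,172), and the rack is directly behind the socket.

```bash
cat > h.py <<'E'
import numpy as np,cv2
from scipy.spatial.transform import Rotation as Ro
def cam(d,s=None):
    """returns Rwc, origin (world)"""
    if "hand_eye" in d:
        T=np.eye(4);T[:3,:3]=Ro.from_quat(s["eef_rot"]).as_matrix();T[:3,3]=s["tcp_pos"]
        M=T@d["hand_eye"];return M[:3,:3],M[:3,3]
    return d["R"].T,-d["R"].T@d["t"]
def rays(d,uv,s=None):
    R,o=cam(d,s);uv=np.atleast_2d(uv).astype(float)
    p=np.c_[uv,np.ones(len(uv))]@np.linalg.inv(d["camera_matrix"]).T
    return o,p@R.T
def plane(d,uv,z,s=None):
    o,v=rays(d,uv,s);return o+v*((z-o[2])/v[:,2])[:,None]
def cloud(d,s=None):
    h,w=d["z_map"].shape;u,v=np.meshgrid(np.arange(w),np.arange(h))
    o,q=rays(d,np.c_[u.ravel(),v.ravel()],s);return (o+q*d["z_map"].reshape(-1,1)).reshape(h,w,3)
def hsv(d): return cv2.cvtColor(d["color"],cv2.COLOR_RGB2HSV)
def big(m,roi=None):
    m=m.astype(np.uint8)
    if roi:
        k=np.zeros_like(m);a,b,c,e=roi;k[b:e,a:c]=1;m=m*k
    n,l,st,c=cv2.connectedComponentsWithStats(m);i=1+np.argmax(st[1:,4]);return l==i
E
python3 - <<'E'
from h import *
S=np.load("scene0.npz");D=np.load("side0.npz");S=dict(S);D=dict(D)
for n,d,rc,rs in(("scene",S,(280,190,310,225),(155,175,205,215)),("side",D,(280,140,310,170),(225,250,285,300))):
    H=hsv(d);P=cloud(d)
    m=big((H[...,0]>15)&(H[...,0]<32)&(H[...,1]>150)&(H[...,2]>120),rc)
    v,u=np.nonzero(m);q=P[m];print(n,"cap px",u.min(),u.max(),v.min(),v.max(),q.min(0).round(),q.max(0).round(),np.median(q,0).round())
    cu=(u.min()+u.max())/2
    # ray through top-centre at mid z
    print(" plane z144:",plane(d,[[cu,(v.min()+v.max())/2]],146).round(1))
    b=big((H[...,0]>100)&(H[...,0]<125)&(H[...,1]>120),rs);q=P[b]
    t=q[abs(q[:,2]-68)<6];print(" blue",q.min(0).round(),q.max(0).round(),"top",len(t))
    if len(t)>10: print(cv2.minAreaRect(t[:,:2].astype(np.float32)))
    for z in (250,350,450,550): # obstacles
        k=(P[...,2]>z)&(P[...,2]<z+100)&(d["z_map"]>0)&(P[...,0]>250)
        if k.any():print(" z",z,np.percentile(P[k],[0.5,50,99.5],axis=0).round().tolist())
def obj(name,d,mask,roi):
    q=cloud(d)[big(mask,roi)];print(name,q.min(0).round(),q.max(0).round())
P=cloud(S)
for n,u,v in(("timer",365,272),("vialw",245,210),("vialy",256,215),("col",227,234),("sp1",322,296),("sp2",378,312),("wipes",275,203),("jar",152,190),("box",335,215),("boxedge",305,190),("rackfront",225,190),("rackcorner",185,185),("racktop",180,155),("racktopR",240,172),("shelf",340,11),("shelf2",480,14)):
    print(n,P[v,u].round())
E
```

```text
scene cap px 285 302 197 218 [-203. -567.  126.] [ 454. -171.  543.] [ 421. -197.  156.]
 plane z144: [[ 433.9 -192.7  146. ]]
 blue [382. 175.  35.] [451. 248.  72.] top 171
((417.9012756347656, 211.93350219726562), (67.97611236572266, 68.51913452148438), 5.385961532592773)
 z 250 [[390.0, -596.0, 250.0], [869.0, -245.0, 302.0], [988.0, 785.0, 349.0]]
 z 350 [[392.0, -569.0, 350.0], [979.0, 43.0, 399.0], [988.0, 785.0, 450.0]]
 z 450 [[446.0, -487.0, 451.0], [955.0, 48.0, 501.0], [987.0, 785.0, 550.0]]
 z 550 [[448.0, -482.0, 550.0], [713.0, -25.0, 575.0], [987.0, 785.0, 622.0]]
side cap px 288 301 145 162 [ 412. -209.  125.] [ 451. -165.  166.] [ 430. -173.  156.]
 plane z144: [[ 430.3 -187.   146. ]]
 blue [257. 182.  15.] [450. 719. 656.] top 372
((415.9877624511719, 216.70657348632812), (64.68880462646484, 67.38201904296875), 7.078256607055664)
 z 250 [[390.0, -1277.0, 250.0], [979.0, -208.0, 303.0], [984.0, 257.0, 349.0]]
 z 350 [[253.0, -1119.0, 351.0], [954.0, -277.0, 399.0], [984.0, 603.0, 450.0]]
 z 450 [[250.0, -738.0, 450.0], [944.0, 4.0, 482.0], [983.0, 611.0, 548.0]]
 z 550 [[250.0, 188.0, 560.0], [260.0, 617.0, 607.0], [740.0, 627.0, 640.0]]
timer [ 459. -381.   34.]
vialw [499.  12.  38.]
vialy [500. -29.  35.]
col [394. -11.  14.]
sp1 [ 355. -330.    6.]
sp2 [ 392. -442.    1.]
wipes [549. -61.  66.]
jar [386. 306.  52.]
box [ 534. -258.  106.]
boxedge [ 540. -161.  144.]
rackfront [598. 185.  14.]
rackcorner [537. 324.  11.]
racktop [527. 327. 128.]
racktopR [553.  79. 125.]
shelf [ 682. -133.  573.]
shelf2 [ 682. -438.  569.]
```

Call:
servo_tool:
  plan:
    - {"xyz": [-0.01, -0.009, 0], "twist": 0}
    - {"xyz": [-0.02, -0.018, 0], "twist": 0}
    - {"xyz": [-0.0226, -0.02, 0], "twist": 0}
    - {"xyz": [-0.0226, -0.02, 0], "twist": 0}
    - {"xyz": [-0.0226, -0.02, 0], "twist": 0}
    - {"xyz": [-0.0226, -0.02, 0], "twist": 0}
    - {"xyz": [-0.0226, -0.02, 0], "twist": 0}
    - {"xyz": [-0.0226, -0.02, 0], "twist": 0}
    - {"xyz": [-0.0226, -0.02, 0], "twist": 0}
    - {"xyz": [-0.0226, -0.02, 0], "twist": 0}
    - {"xyz": [-0.0226, -0.02, 0], "twist": 0}
    - {"xyz": [-0.0226, -0.02, 0], "twist": 0}
    - {"xyz": [-0.0226, -0.02, 0], "twist": 0}
    - {"xyz": [-0.02, -0.018, 0], "twist": 0}
    - {"xyz": [-0.01, -0.009, 0], "twist": 0}
    - {"xyz": [0, 0, 0], "twist": 0}
    - {"xyz": [0, 0, 0], "twist": 0}

```text
time_s: 1.52
tcp_pos: [411.5, 221.4, 404.5]
eef_rot: [0.177, 0.984, -0.0, -0.0]
ft_force: [-0.4, -0.4, -0.0]
grip_width: 85.3
grasp_force: 0.0
```

Run:
```python
from cell import r
import cv2,numpy as np
s=r.get_state();print({k:np.round(s[k],3).tolist() for k in("joints","tcp_pos","eef_rot","qd")})
d=r.get_image("wrist");cv2.imwrite("pics/w1.png",d["color"][...,::-1]);np.savez("w1.npz",**d,tcp_pos=s["tcp_pos"],eef_rot=s["eef_rot"])
print(d["hand_eye"].round(3),d["camera_matrix"])
```

```text
{'joints': [-0.436, 0.262, -0.141, 1.897, 0.044, 0.986, 0.617], 'tcp_pos': [411.454, 221.419, 404.499], 'eef_rot': [0.177, 0.984, -0.0, -0.0], 'qd': [-0.029, 0.001, -0.03, -0.002, -0.006, -0.001, -0.01]}
[[ 0.    -0.957 -0.292 73.871]
 [ 1.     0.    -0.    -1.767]
 [ 0.    -0.292  0.957 30.331]
 [ 0.     0.     0.     1.   ]] [[334.29925396   0.         255.54838304]
 [  0.         334.29925396 188.36343924]
 [  0.           0.           1.        ]]
```

View pics/w1.png

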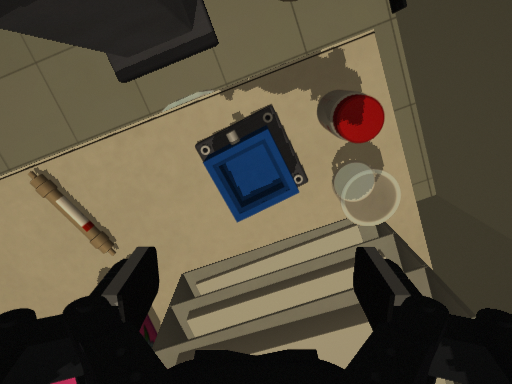

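The wrist view shows the socket pocket centred near (252,178), with the jar at (358,118), the beaker at (370,195) and the column at (75,210). The rack lies below the socket in the image.

```bash
cat > sock.py <<'E'
from h import *
d=dict(np.load("w1.npz"));s=d
H=hsv(d);P=cloud(d,s)
m=big((H[...,0]>100)&(H[...,0]<125)&(H[...,1]>120),(180,110,320,240))
m=cv2.morphologyEx(m.astype(np.uint8),cv2.MORPH_CLOSE,np.ones((3,3)))
t=m.astype(bool)&(abs(P[...,2]-68)<5)
v,u=np.nonzero(t);print("z",np.median(P[t][:,2]),t.sum())
Q=plane(d,np.c_[u,v],68,s)[:,:2]
print("depth-top",cv2.minAreaRect(Q.astype(np.float32)))
# pocket hole: top-face contour's inner boundary
c,h=cv2.findContours(t.astype(np.uint8),cv2.RETR_CCOMP,cv2.CHAIN_APPROX_NONE)
for k,cc in enumerate(c):
    if len(cc)>60:print(h[0][k],cv2.minAreaRect(plane(d,cc[:,0],68,s)[:,:2].astype(np.float32)))
f=m.astype(bool)&(P[...,2]<50)&(P[...,2]>38);q=P[f]
# floor
print("floor",f.sum(),np.median(q,0),cv2.minAreaRect(q[:,:2].astype(np.float32)))
E
python3 sock.py
```

```text
z 68.11017752968843 2641
depth-top ((416.6884765625, 212.93759155273438), (68.17281341552734, 67.07062530517578), 6.7655768394470215)
[-1 -1  1 -1] ((416.6884765625, 212.93759155273438), (68.17281341552734, 67.07062530517578), 6.7655768394470215)
[ 7  5 -1  0] ((416.18634033203125, 212.97164916992188), (48.261009216308594, 47.8441276550293), 6.52583646774292)
floor 2070 [418.11331554 212.0707605   44.51921085] ((412.25238037109375, 212.28704833984375), (58.19062805175781, 67.00071716308594), 6.773720741271973)
```

Call:
servo_tool:
  plan:
    - {"xyz": [0.004, 0.0125, 0], "twist": 0}
    - {"xyz": [0.006, -0.018, 0], "twist": 0}
    - {"xyz": [-0.01, -0.028, 0], "twist": 0}
    - {"xyz": [-0.01, -0.028, 0], "twist": 0}
    - {"xyz": [-0.01, -0.028, 0], "twist": 0}
    - {"xyz": [-0.01, -0.028, 0], "twist": 0}
    - {"xyz": [-0.01, -0.028, 0], "twist": 0}
    - {"xyz": [-0.01, -0.028, 0], "twist": 0}
    - {"xyz": [-0.01, -0.028, 0], "twist": 0}
    - {"xyz": [-0.01, -0.028, 0], "twist": 0}
    - {"xyz": [-0.01, -0.028, 0], "twist": 0}
    - {"xyz": [-0.005, -0.014, 0], "twist": 0}
    - {"xyz": [0, 0, 0], "twist": 0}
    - {"xyz": [0, 0, 0], "twist": 0}

```text
time_s: 2.73
tcp_pos: [396.9, -61.4, 404.6]
eef_rot: [0.176, 0.984, 0.0, -0.0]
ft_force: [-0.2, 0.7, -0.2]
grip_width: 85.5
grasp_force: 0.0
```

Run:
```python
from cell import r
import cv2,numpy as np
s=r.get_state();print({k:np.round(s[k],3).tolist() for k in("joints","tcp_pos","eef_rot")})
d=r.get_image("wrist");cv2.imwrite("pics/w2.png",d["color"][...,::-1]);np.savez("w2.npz",**d,tcp_pos=s["tcp_pos"],eef_rot=s["eef_rot"])
```

```text
{'joints': [0.049, 0.159, 0.052, 2.039, -0.011, 0.944, 1.322], 'tcp_pos': [396.88, -61.424, 404.628], 'eef_rot': [0.176, 0.984, 0.0, -0.0]}
```

View pics/w2.png

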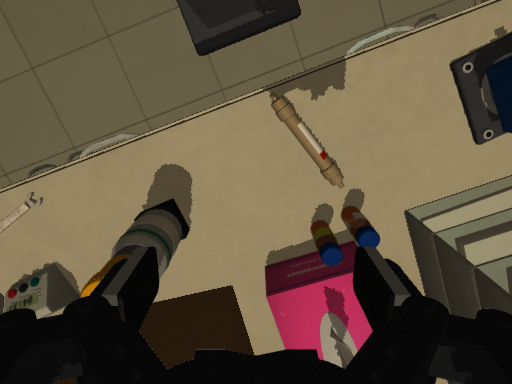

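The cartridge foot's near corner shows at about (185,205). The timer is at (40,285), the brown box at (200,330), and the vials at (325,240) and (360,225). I'll centre the cartridge for a better look at the foot.

Call:
servo_tool:
  plan:
    - {"xyz": [0, -0.015, 0], "twist": 0}
    - {"xyz": [0, -0.025, 0], "twist": 0}
    - {"xyz": [0, -0.025, 0], "twist": 0}
    - {"xyz": [0, -0.025, 0], "twist": 0}
    - {"xyz": [0, -0.02, 0], "twist": 0}
    - {"xyz": [0, 0, 0], "twist": 0}
    - {"xyz": [0, 0, 0], "twist": 0}

```text
time_s: 3.37
tcp_pos: [358.9, -164.4, 404.7]
eef_rot: [0.176, 0.984, 0.0, 0.0]
ft_force: [0.0, 0.0, -0.7]
grip_width: 85.0
grasp_force: 0.0
```

Run:
```python
from cell import r
from h import *
s=r.get_state();print({k:np.round(s[k],3).tolist() for k in("joints","tcp_pos","eef_rot")})
d=r.get_image("wrist");np.savez("w3.npz",**d,tcp_pos=s["tcp_pos"],eef_rot=s["eef_rot"])
cv2.imwrite("pics/w3.png",cv2.resize(d["color"][130:300,160:370,::-1],None,fx=3.5,fy=3.5,interpolation=cv2.INTER_NEAREST))
P=cloud(d,s)
k=(abs(P[...,0]-432)<60)&(abs(P[...,1]+190)<60)&(P[...,2]>6)&(d["z_map"]>0)
for a,b in((3,14),(14,26),(40,90),(108,122),(128,146),(150,162),(162,168)):
    q=P[k&(P[...,2]>a)&(P[...,2]<b)]
    if len(q)>5: print(a,b,len(q),q.min(0).round(1),q.max(0).round(1))
```

```text
{'joints': [0.244, 0.149, 0.144, 2.054, -0.027, 0.94, 1.619], 'tcp_pos': [358.851, -164.42, 404.667], 'eef_rot': [0.176, 0.984, 0.0, 0.0]}
3 14 89 [ 409.  -214.3    6. ] [ 431.2 -170.    14. ]
14 26 132 [ 409.3 -214.4   14.1] [ 427.7 -170.2   25.9]
40 90 876 [ 406.1 -215.5   40.1] [ 438.  -165.6   90. ]
108 122 316 [ 412.3 -210.2  108.1] [ 434.6 -171.8  121.9]
128 146 518 [ 411.3 -209.5  128. ] [ 437.  -171.1  146. ]
150 162 454 [ 409.8 -213.2  150.2] [ 437.4 -169.5  162. ]
162 168 2426 [ 409.8 -213.8  162. ] [ 453.7 -169.7  167.4]
```

View pics/w3.png

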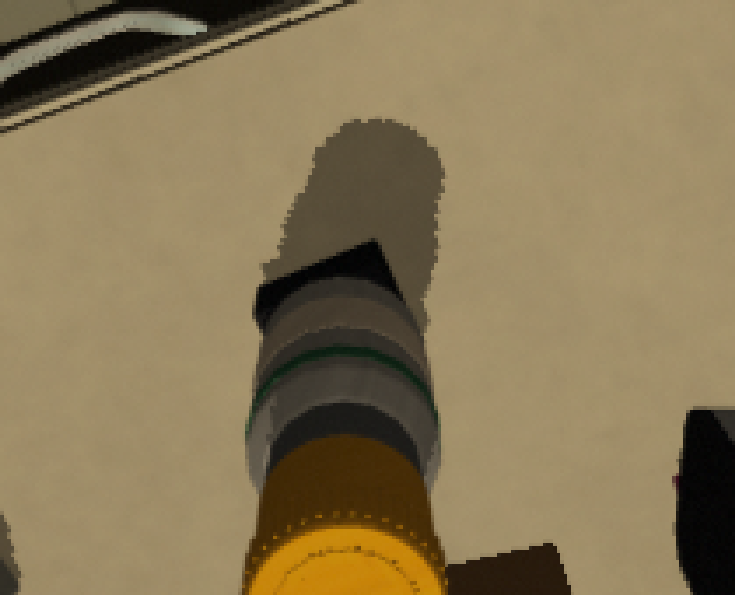

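Run:
```python
from h import *
d=dict(np.load("w3.npz"));P=cloud(d,d)
k=(abs(P[...,0]-432)<60)&(abs(P[...,1]+190)<60)&(d["z_map"]>0)
q=P[k&(P[...,2]>161.5)&(P[...,2]<168)][:,:2].astype(np.float32)
print("cap",cv2.minEnclosingCircle(q))
f=P[k&(P[...,2]>6)&(P[...,2]<25)];xy=f[:,:2].astype(np.float32)
print("rect",cv2.minAreaRect(xy))
c=np.array([431.7,-191.7])
# two-line ransac
rng=np.random.default_rng(0);rest=xy
for _ in range(2):
    best=None
    for i in range(500):
        a,b=rest[rng.choice(len(rest),2,False)];t=b-a
        if np.hypot(*t)<6:continue
        n=np.array([-t[1],t[0]])/np.hypot(*t);m=abs((rest-a)@n)<0.7
        if best is None or m.sum()>best.sum():best=m
    g=rest[best];vx,vy,x0,y0=cv2.fitLine(g,cv2.DIST_HUBER,0,.01,.01).ravel()
    print("line",len(g),np.degrees(np.arctan2(vy,vx)),g.min(0),g.max(0),"dist centre",abs((c-[x0,y0])@[-vy,vx]))
    rest=rest[~best]
# image top edge of the foot (bottom edge on bench): dark upper contour
H=hsv(d)
```

```text
cap ((432.399658203125, -192.03994750976562), 22.584325790405273)
rect ((412.9359130859375, -188.39425659179688), (48.29328155517578, 19.195436477661133), 66.87344360351562)
line 185 -86.82373 [ 409.3469  -214.37006] [ 412.35242 -171.1064 ] dist centre 20.93082930028853
line 26 3.1108549 [ 410.77   -171.2103] [ 431.24625 -169.95712] dist centre 21.736273451103887
```

Call:
servo_tool:
  plan:
    - {"xyz": [-0.012, 0, 0], "twist": 0}
    - {"xyz": [-0.022, 0, 0], "twist": 0}
    - {"xyz": [-0.022, -0.0005, 0], "twist": 0}
    - {"xyz": [-0.016, 0, 0], "twist": 0}
    - {"xyz": [-0.0064, 0, 0.005], "twist": 0}
    - {"xyz": [0, 0, 0.015], "twist": 0}
    - {"xyz": [0, 0, 0.02], "twist": 0}
    - {"xyz": [0, 0, 0.015], "twist": 0}
    - {"xyz": [0, 0, 0.005], "twist": 0}
    - {"xyz": [0, 0, 0], "twist": 0}
    - {"xyz": [0, 0, 0], "twist": 0}

```text
time_s: 4.33
tcp_pos: [432.2, -192.6, 344.8]
eef_rot: [0.176, 0.984, 0.0, -0.0]
ft_force: [1.8, 0.3, 0.6]
grip_width: 85.1
grasp_force: 0.0
```

```bash
cat > st.py <<'E'
from cell import r
from h import *
import sys
s=r.get_state()
print({k:np.round(s[k],3).tolist() for k in("time_s","joints","tcp_pos","eef_rot","ft_force","wrist_torque","grip_width","grasp_force")},r.grip_point_offset)
R=Ro.from_quat(s["eef_rot"]).as_matrix();print("yaw x",np.degrees(np.arctan2(R[1,0],R[0,0])).round(2),"tool z",R[:,2].round(4))
if len(sys.argv)>3:
    g=np.array(list(map(float,sys.argv[1:4])));print("tool delta mm",(R.T@(g-s["tcp_pos"])).round(2))
E
python3 st.py 432.3 -192 311
```

```text
{'time_s': 4.333, 'joints': [0.267, 0.341, 0.136, 1.978, -0.062, 0.827, 1.654], 'tcp_pos': [432.182, -192.648, 344.84], 'eef_rot': [0.176, 0.984, 0.0, -0.0], 'ft_force': [1.756, 0.277, 0.551], 'wrist_torque': [-0.032, 0.05, -0.016], 'grip_width': 85.104, 'grasp_force': 0.0} 154.70000000000002
yaw x 159.72 tool z [-3.e-04  2.e-04 -1.e+00]
tool delta mm [ 0.1   0.64 33.84]
```

Call:
servo_tool:
  plan:
    - {"xyz": [0, 0.0006, 0.01], "twist": 0}
    - {"xyz": [0, 0, 0.014], "twist": 0}
    - {"xyz": [0, 0, 0.008], "twist": 0}
    - {"xyz": [0, 0, 0.002], "twist": 0}
    - {"xyz": [0, 0, 0], "twist": 0}
    - {"xyz": [0, 0, 0], "twist": 0}

```text
time_s: 4.83
tcp_pos: [432.3, -192.6, 311.3]
eef_rot: [0.177, 0.984, -0.0, 0.0]
ft_force: [-0.1, 0.0, -0.8]
grip_width: 85.5
grasp_force: 0.0
```

Call:
servo_tool:
  plan:
    - {"xyz": [0, 0, 0], "twist": 0}
    - {"xyz": [0, 0, 0], "twist": 0}
    - {"xyz": [0, 0, 0], "twist": 0}
    - {"xyz": [0, 0, 0], "twist": 0}
    - {"xyz": [0, 0, 0], "twist": 0}
    - {"xyz": [0, 0, 0], "twist": 0}
    - {"xyz": [0, 0, 0], "twist": 0}
    - {"xyz": [0, 0, 0], "twist": 0}
    - {"xyz": [0, 0, 0], "twist": 0}
    - {"xyz": [0, 0, 0], "twist": 0}
  claw: 1
  squeeze: 80

```text
time_s: 5.67
tcp_pos: [432.6, -192.2, 311.4]
eef_rot: [0.176, 0.984, 0.0, 0.001]
ft_force: [0.4, 1.9, 3.8]
grip_width: 41.7
grasp_force: 80.1
```

```bash
python3 st.py 432.3 -192 311
```

```text
{'time_s': 5.667, 'joints': [0.274, 0.386, 0.128, 2.023, -0.073, 0.735, 1.663], 'tcp_pos': [432.558, -192.235, 311.382], 'eef_rot': [0.176, 0.984, 0.0, 0.001], 'ft_force': [0.409, 1.851, 3.843], 'wrist_torque': [0.384, -0.102, 0.011], 'grip_width': 41.716, 'grasp_force': 80.063} 154.70000000000002
yaw x 159.7 tool z [ 0.0018 -0.     -1.    ]
tool delta mm [0.32 0.13 0.38]
```

Call:
servo_tool:
  plan:
    - {"xyz": [0, 0, -0.004], "twist": 0}
    - {"xyz": [0, 0, -0.01], "twist": 0}
    - {"xyz": [0, 0, -0.016], "twist": 0}
    - {"xyz": [0, 0, -0.02], "twist": 0}
    - {"xyz": [0, 0, -0.02], "twist": 0}
    - {"xyz": [0, 0, -0.018], "twist": 0}
    - {"xyz": [0, 0, -0.012], "twist": 0}
    - {"xyz": [0, 0, -0.005], "twist": 0}
    - {"xyz": [0, 0, 0], "twist": 0}
    - {"xyz": [0, 0, 0], "twist": 0}

```text
time_s: 6.5
tcp_pos: [431.6, -192.3, 414.8]
eef_rot: [0.176, 0.984, 0.0, -0.001]
ft_force: [0.7, 1.0, -7.8]
grip_width: 41.7
grasp_force: 82.0
```

Call:
servo_tool:
  plan:
    - {"xyz": [0.003, 0.0075, 0], "twist": 0}
    - {"xyz": [0.006, 0.0145, 0], "twist": 0}
    - {"xyz": [0.009, 0.022, 0], "twist": 0}
    - {"xyz": [0.01, 0.024, 0], "twist": 0}
    - {"xyz": [0.01, 0.024, 0], "twist": 0}
    - {"xyz": [0.01, 0.024, 0], "twist": 0}
    - {"xyz": [0.01, 0.024, 0], "twist": 0}
    - {"xyz": [0.01, 0.024, 0], "twist": 0}
    - {"xyz": [0.01, 0.024, 0], "twist": 0}
    - {"xyz": [0.01, 0.024, 0], "twist": 0}
    - {"xyz": [0.01, 0.024, 0], "twist": 0}
    - {"xyz": [0.01, 0.024, 0], "twist": 0}
    - {"xyz": [0.01, 0.024, 0], "twist": 0}
    - {"xyz": [0.01, 0.024, 0], "twist": 0}
    - {"xyz": [0.01, 0.024, 0], "twist": 0}
    - {"xyz": [0.01, 0.024, 0], "twist": 0}
    - {"xyz": [0.009, 0.022, 0], "twist": 0}
    - {"xyz": [0.006, 0.0145, 0], "twist": 0}
    - {"xyz": [0.002, 0.005, 0], "twist": -3.5}
    - {"xyz": [0, 0, 0], "twist": 0}

```text
time_s: 8.17
tcp_pos: [414.4, 239.8, 414.4]
eef_rot: [0.143, 0.99, -0.0, -0.001]
ft_force: [-0.7, 0.5, -7.6]
grip_width: 41.5
grasp_force: 82.1
```

Call:
servo_tool:
  plan:
    - {"xyz": [0, 0, 0], "twist": 0}
    - {"xyz": [0, 0, 0], "twist": 0}

```text
time_s: 8.33
tcp_pos: [415.3, 236.7, 415.0]
eef_rot: [0.148, 0.989, -0.001, -0.001]
ft_force: [-0.2, 0.0, -7.5]
grip_width: 41.2
grasp_force: 82.1
```

```bash
python3 st.py 416.5 213 416
python3 - <<'E'
from cell import r
from h import *
s=r.get_state()
d=r.get_image("wrist");np.savez("w4.npz",**d,tcp_pos=s["tcp_pos"],eef_rot=s["eef_rot"])
cv2.imwrite("pics/w4.png",d["color"][...,::-1])
P=cloud(d,s);R=Ro.from_quat(s["eef_rot"]).as_matrix()
q=(P-s["tcp_pos"])@R  # tool coords
k=(np.hypot(q[...,0],q[...,1])<45)&(d["z_map"]>0)
for a,b in((145,147),(175,205),(225,270),(290,315)):
    c=q[k&(q[...,2]>a)&(q[...,2]<b)]
    if len(c)>5: print(a,b,len(c),c.min(0).round(1),c.max(0).round(1))
E
```

```text
{'time_s': 8.333, 'joints': [-0.474, 0.268, -0.125, 1.855, 0.039, 1.022, 0.66], 'tcp_pos': [415.257, 236.727, 415.006], 'eef_rot': [0.148, 0.989, -0.001, -0.001], 'ft_force': [-0.156, 0.004, -7.458], 'wrist_torque': [-0.059, -0.03, -0.058], 'grip_width': 41.167, 'grasp_force': 82.085} 154.70000000000002
yaw x 163.03 tool z [-0.0013 -0.0014 -1.    ]
tool delta mm [ -8.11 -22.33  -0.96]
145 147 7233 [-21.  -36.3 145. ] [ 22.   32.4 147. ]
175 205 1140 [  3.4 -21.1 175. ] [ 21.1  19.2 205. ]
225 270 855 [  5.5 -25.9 225.3] [ 25.9  24.6 270. ]
290 315 155 [ 10.7 -28.7 290. ] [ 27.6  16.9 307.2]
```

View pics/w4.png

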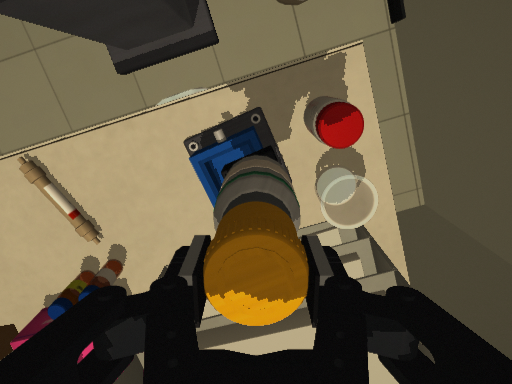

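The held cartridge is upright between the fingers. Its foot is at about (258,165), partly over the socket, because I went about 24 mm too far in y. Next I'll measure the foot in the tool frame.

```bash
cat > foot.py <<'E'
from h import *
import sys
d=dict(np.load(sys.argv[1]));P=cloud(d,d);R=Ro.from_quat(d["eef_rot"]).as_matrix();q=(P-d["tcp_pos"])@R
k=(np.hypot(q[...,0],q[...,1])<45)&(d["z_map"]>0)
top=q[k&(q[...,2]<150)&(q[...,2]>140)&(abs(q[...,1])<20)];print("captop tool z",np.median(top[:,2]))
b=q[k&(q[...,2]>225)&(q[...,2]<272)][:,:2]   # barrel circle r=26
from scipy.optimize import least_squares
for nm,lo,hi,rad in(("barrel low",250,275,26),("barrel hi",220,245,26),("collar",188,205,20)):
    b=q[k&(q[...,2]>lo)&(q[...,2]<hi)][:,:2]
    f=least_squares(lambda c:np.hypot(*(b-c).T)-rad,[0,0],loss="soft_l1");print(nm,len(b),f.x.round(2))
xy=q[k&(q[...,2]>285)&(q[...,2]<306)][:,:2].astype(np.float32)
rng=np.random.default_rng(0);rest=xy
yaw=np.degrees(np.arctan2(R[1,0],R[0,0]))
for _ in range(2):
    best=None
    for i in range(800):
        a,c=rest[rng.choice(len(rest),2,False)];t=c-a
        if np.hypot(*t)<6:continue
        n=np.array([-t[1],t[0]])/np.hypot(*t);m=abs((rest-a)@n)<0.7
        if best is None or m.sum()>best.sum():best=m
    g=rest[best];vx,vy,x0,y0=cv2.fitLine(g,cv2.DIST_HUBER,0,.01,.01).ravel()
    w=R@[vx,vy,0];n=np.array([-vy,vx]);o=n@[x0,y0];n=n*np.sign(o);o=abs(o)
    print("line",len(g),"world deg",(np.degrees(np.arctan2(w[1],w[0]))+45)%90-45,"normal tool",n.round(3),"face offset",o.round(2),"=> centre along n",(o-22).round(2),g.min(0),g.max(0))
    rest=rest[~best]
E
python3 foot.py w4.npz
```

```text
captop tool z 146.11540666147675
barrel low 365 [-0.86 -1.01]
barrel hi 595 [-0.71 -1.2 ]
collar 621 [-0.62 -1.48]
line 172 world deg 6.743170353680114 normal tool [ 0.916 -0.402] face offset 21.38 => centre along n -0.62 [ 10.7395315 -28.730473 ] [27.5934  10.93626]
line 13 world deg 6.72141618113011 normal tool [0.402 0.916] face offset 20.92 => centre along n -1.08 [13.505718 11.218453] [26.464603 16.940716]
```

Call:
servo_tool:
  plan:
    - {"xyz": [-0.0025, -0.0076, 0], "twist": 0}
    - {"xyz": [-0.003, -0.009, 0], "twist": 0}
    - {"xyz": [-0.0015, -0.005, 0.005], "twist": 0}
    - {"xyz": [0, 0, 0.01], "twist": 0}
    - {"xyz": [0, 0, 0.01], "twist": 0}
    - {"xyz": [0, 0, 0.005], "twist": 0}
    - {"xyz": [0, 0, 0], "twist": 0}
    - {"xyz": [0, 0, 0], "twist": 0}
    - {"xyz": [0, 0, 0], "twist": 0}

```text
time_s: 9.13
tcp_pos: [416.1, 214.7, 386.1]
eef_rot: [0.147, 0.989, 0.0, 0.0]
ft_force: [0.8, 0.4, -6.4]
grip_width: 41.5
grasp_force: 82.1
```

```bash
python3 st.py 415.75 214 355
```

```text
{'time_s': 9.133, 'joints': [-0.44, 0.282, -0.116, 1.926, 0.04, 0.935, 0.702], 'tcp_pos': [416.082, 214.742, 386.093], 'eef_rot': [0.147, 0.989, 0.0, 0.0], 'ft_force': [0.779, 0.38, -6.415], 'wrist_torque': [0.042, -0.062, 0.022], 'grip_width': 41.501, 'grasp_force': 82.149} 154.70000000000002
yaw x 163.15 tool z [ 6.e-04  3.e-04 -1.e+00]
tool delta mm [ 0.12 -0.82 31.09]
```

Call:
servo_tool:
  plan:
    - {"xyz": [0, -0.0008, 0.003], "twist": 0}
    - {"xyz": [0, 0, 0.004], "twist": 0}
    - {"xyz": [0, 0, 0.004], "twist": 0}
    - {"xyz": [0, 0, 0.003], "twist": 0}
    - {"xyz": [0, 0, 0.002], "twist": 0}
    - {"xyz": [0, 0, 0], "twist": 0}
    - {"xyz": [0, 0, 0], "twist": 0}

```text
time_s: 9.72
tcp_pos: [415.6, 214.1, 369.5]
eef_rot: [0.146, 0.989, -0.0, -0.0]
ft_force: [0.2, -0.2, -7.5]
grip_width: 41.6
grasp_force: 82.1
```

```bash
python3 st.py 415.75 214 355
```

```text
{'time_s': 9.717, 'joints': [-0.441, 0.3, -0.115, 1.952, 0.044, 0.892, 0.699], 'tcp_pos': [415.64, 214.134, 369.547], 'eef_rot': [0.146, 0.989, -0.0, -0.0], 'ft_force': [0.173, -0.191, -7.503], 'wrist_torque': [-0.047, -0.068, 0.006], 'grip_width': 41.593, 'grasp_force': 82.147} 154.70000000000002
yaw x 163.18 tool z [-3.e-04 -2.e-04 -1.e+00]
tool delta mm [-0.15 -0.09 14.55]
```

Inside the pocket with no contact force. I'll go on down to touch.

Call:
servo_tool:
  plan:
    - {"xyz": [0, 0, 0.003], "twist": 0}
    - {"xyz": [0, 0, 0.004], "twist": 0}
    - {"xyz": [0, 0, 0.003], "twist": 0}
    - {"xyz": [0, 0, 0.002], "twist": 0}
    - {"xyz": [0, 0, 0.001], "twist": 0}
    - {"xyz": [0, 0, 0.001], "twist": 0}
    - {"xyz": [0, 0, 0], "twist": 0}
    - {"xyz": [0, 0, 0], "twist": 0}

```text
time_s: 10.38
tcp_pos: [415.7, 214.1, 355.7]
eef_rot: [0.146, 0.989, 0.0, 0.0]
ft_force: [-0.7, 0.8, -7.8]
grip_width: 41.7
grasp_force: 82.4
```

```bash
python3 st.py 415.75 214 355
```

```text
{'time_s': 10.383, 'joints': [-0.442, 0.317, -0.114, 1.973, 0.047, 0.854, 0.695], 'tcp_pos': [415.666, 214.129, 355.709], 'eef_rot': [0.146, 0.989, 0.0, 0.0], 'ft_force': [-0.676, 0.798, -7.808], 'wrist_torque': [-0.013, 0.0, -0.042], 'grip_width': 41.727, 'grasp_force': 82.359} 154.70000000000002
yaw x 163.17 tool z [ 0.  0. -1.]
tool delta mm [-0.12 -0.1   0.71]
```

Call:
servo_tool:
  plan:
    - {"xyz": [0, 0, 0.0007], "twist": 0}
    - {"xyz": [0, 0, 0.0005], "twist": 0}
    - {"xyz": [0, 0, 0], "twist": 0}
    - {"xyz": [0, 0, 0], "twist": 0}

```text
time_s: 10.72
tcp_pos: [416.1, 214.4, 355.3]
eef_rot: [0.146, 0.989, 0.001, 0.001]
ft_force: [0.5, 0.3, 2.9]
grip_width: 41.9
grasp_force: 83.0
```

```bash
python3 st.py 415.75 214 355
```

```text
{'time_s': 10.717, 'joints': [-0.442, 0.317, -0.114, 1.974, 0.048, 0.851, 0.695], 'tcp_pos': [416.072, 214.391, 355.309], 'eef_rot': [0.146, 0.989, 0.001, 0.001], 'ft_force': [0.521, 0.266, 2.933], 'wrist_torque': [0.051, -0.09, 0.013], 'grip_width': 41.889, 'grasp_force': 83.011} 154.70000000000002
yaw x 163.17 tool z [ 0.0021  0.0012 -1.    ]
tool delta mm [ 0.2  -0.47  0.31]
```

Contact is made: the weight is off the wrist and z is 355.3, so the cartridge is fully home. I'll try anticlockwise first (negative twist).

Call:
servo_tool:
  plan:
    - {"xyz": [0, 0, 0], "twist": -2}
    - {"xyz": [0, 0, 0], "twist": -2}
    - {"xyz": [0, 0, 0], "twist": -2}
    - {"xyz": [0, 0, 0], "twist": -2}
    - {"xyz": [0, 0, 0], "twist": -2}
    - {"xyz": [0, 0, 0], "twist": 0}
    - {"xyz": [0, 0, 0], "twist": 0}

```text
time_s: 11.3
tcp_pos: [416.2, 214.4, 355.2]
eef_rot: [0.06, 0.998, 0.001, 0.001]
ft_force: [1.1, 2.3, 5.2]
grip_width: 41.8
grasp_force: 83.2
```

```bash
python3 st.py
```

```text
{'time_s': 11.3, 'joints': [-0.41, 0.319, -0.156, 1.973, 0.065, 0.852, 0.849], 'tcp_pos': [416.187, 214.413, 355.222], 'eef_rot': [0.06, 0.998, 0.001, 0.001], 'ft_force': [1.126, 2.261, 5.192], 'wrist_torque': [0.239, -0.258, -0.225], 'grip_width': 41.787, 'grasp_force': 83.186} 154.70000000000002
yaw x 173.09 tool z [ 0.0021  0.0014 -1.    ]
```

Call:
servo_tool:
  plan:
    - {"xyz": [0, 0, 0], "twist": -2}
    - {"xyz": [0, 0, 0], "twist": -2}
    - {"xyz": [0, 0, 0], "twist": -2}
    - {"xyz": [0, 0, 0], "twist": 0}

```text
time_s: 11.63
tcp_pos: [416.4, 214.0, 355.3]
eef_rot: [0.008, 1.0, 0.001, 0.001]
ft_force: [1.7, 0.3, 5.8]
grip_width: 41.7
grasp_force: 83.4
```

```bash
python3 st.py
```

```text
{'time_s': 11.633, 'joints': [-0.391, 0.319, -0.181, 1.973, 0.075, 0.853, 0.942], 'tcp_pos': [416.442, 214.026, 355.256], 'eef_rot': [0.008, 1.0, 0.001, 0.001], 'ft_force': [1.728, 0.336, 5.804], 'wrist_torque': [0.019, -0.404, -0.807], 'grip_width': 41.693, 'grasp_force': 83.369} 154.70000000000002
yaw x 179.08 tool z [ 0.0023  0.0012 -1.    ]
```

Torque climbs to 0.8 N·m after 16° and the cap doesn't rise, so anticlockwise is the wrong way. Reversing to clockwise.

Call:
servo_tool:
  plan:
    - {"xyz": [0, 0, 0], "twist": 3}
    - {"xyz": [0, 0, 0], "twist": 4}
    - {"xyz": [0, 0, 0], "twist": 4}
    - {"xyz": [0, 0, 0], "twist": 4}
    - {"xyz": [0, 0, 0], "twist": 4}
    - {"xyz": [0, 0, 0], "twist": 4}
    - {"xyz": [0, 0, 0], "twist": 4}
    - {"xyz": [0, 0, 0], "twist": 4}

```text
time_s: 12.3
tcp_pos: [416.0, 214.3, 355.2]
eef_rot: [0.276, 0.961, 0.001, 0.001]
ft_force: [0.7, -0.4, 6.0]
grip_width: 41.3
grasp_force: 83.4
```

```bash
python3 st.py
```

```text
{'time_s': 12.3, 'joints': [-0.49, 0.317, -0.05, 1.975, 0.021, 0.849, 0.459], 'tcp_pos': [416.004, 214.257, 355.223], 'eef_rot': [0.276, 0.961, 0.001, 0.001], 'ft_force': [0.678, -0.354, 6.025], 'wrist_torque': [0.021, -0.195, 0.079], 'grip_width': 41.257, 'grasp_force': 83.424} 154.70000000000002
yaw x 147.92 tool z [ 1.8e-03  8.0e-04 -1.0e+00]
```

Call:
servo_tool:
  plan:
    - {"xyz": [0, 0, 0], "twist": 4}
    - {"xyz": [0, 0, 0], "twist": 4}
    - {"xyz": [0, 0, 0], "twist": 4}
    - {"xyz": [0, 0, 0], "twist": 0}

```text
time_s: 12.63
tcp_pos: [416.1, 214.4, 355.4]
eef_rot: [0.376, 0.927, 0.001, 0.001]
ft_force: [0.2, 0.9, 7.7]
grip_width: 41.8
grasp_force: 83.4
```

```bash
python3 st.py
```

```text
{'time_s': 12.633, 'joints': [-0.529, 0.316, 0.001, 1.975, 0.0, 0.848, 0.273], 'tcp_pos': [416.072, 214.387, 355.405], 'eef_rot': [0.376, 0.927, 0.001, 0.001], 'ft_force': [0.169, 0.9, 7.738], 'wrist_torque': [-0.0, -0.135, -0.002], 'grip_width': 41.829, 'grasp_force': 83.411} 154.70000000000002
yaw x 135.87 tool z [ 0.0022  0.001  -1.    ]
```

Clockwise turns freely and the vertical force is rising, so the thread is left-handed. About 60° more.

Call:
servo_tool:
  plan:
    - {"xyz": [0, 0, 0], "twist": 4}
    - {"xyz": [0, 0, -0.0001], "twist": 5}
    - {"xyz": [0, 0, -0.0001], "twist": 5}
    - {"xyz": [0, 0, -0.0001], "twist": 5}
    - {"xyz": [0, 0, -0.0001], "twist": 5}
    - {"xyz": [0, 0, -0.0001], "twist": 5}
    - {"xyz": [0, 0, -0.0001], "twist": 5}
    - {"xyz": [0, 0, -0.0001], "twist": 5}
    - {"xyz": [0, 0, -0.0001], "twist": 5}
    - {"xyz": [0, 0, -0.0001], "twist": 5}
    - {"xyz": [0, 0, -0.0001], "twist": 5}
    - {"xyz": [0, 0, 0], "twist": 4}
    - {"xyz": [0, 0, 0], "twist": 2}
    - {"xyz": [0, 0, 0], "twist": 0}
    - {"xyz": [0, 0, 0], "twist": 0}

```text
time_s: 13.88
tcp_pos: [416.0, 214.4, 356.2]
eef_rot: [0.787, 0.616, 0.001, 0.0]
ft_force: [1.5, 1.0, 6.1]
grip_width: 41.6
grasp_force: 83.4
```

```bash
python3 st.py
```

```text
{'time_s': 13.883, 'joints': [-0.719, 0.325, 0.256, 1.976, -0.108, 0.852, -0.648], 'tcp_pos': [415.972, 214.352, 356.16], 'eef_rot': [0.787, 0.616, 0.001, 0.0], 'ft_force': [1.535, 1.021, 6.052], 'wrist_torque': [0.061, -0.142, -0.043], 'grip_width': 41.63, 'grasp_force': 83.421} 154.70000000000002
yaw x 76.11 tool z [ 1.6e-03  8.0e-04 -1.0e+00]
```

Call:
servo_tool:
  plan:
    - {"xyz": [0, 0, -0.001], "twist": 0}
    - {"xyz": [0, 0, -0.002], "twist": 0}
    - {"xyz": [0, 0, -0.002], "twist": 0}
    - {"xyz": [0, 0, -0.001], "twist": 0}
    - {"xyz": [0, 0, 0], "twist": 0}
    - {"xyz": [0, 0, 0], "twist": 0}

```text
time_s: 14.38
tcp_pos: [415.6, 214.0, 361.4]
eef_rot: [0.787, 0.617, -0.0, -0.0]
ft_force: [0.9, 0.4, -2.1]
grip_width: 41.6
grasp_force: 82.9
```

```bash
python3 st.py
```

```text
{'time_s': 14.383, 'joints': [-0.72, 0.318, 0.257, 1.968, -0.104, 0.868, -0.65], 'tcp_pos': [415.554, 214.034, 361.39], 'eef_rot': [0.787, 0.617, -0.0, -0.0], 'ft_force': [0.878, 0.426, -2.1], 'wrist_torque': [0.027, -0.106, 0.005], 'grip_width': 41.617, 'grasp_force': 82.897} 154.70000000000002
yaw x 76.16 tool z [-3.e-04 -2.e-04 -1.e+00]
```

The wrist carries only the cap's weight (2.1 N). I'll lift it to 100 mm above its place.

Call:
servo_tool:
  plan:
    - {"xyz": [0, 0, -0.003], "twist": 0}
    - {"xyz": [0, 0, -0.005], "twist": 0}
    - {"xyz": [0, 0, -0.007], "twist": 0}
    - {"xyz": [0, 0, -0.009], "twist": 0}
    - {"xyz": [0, 0, -0.01], "twist": 0}
    - {"xyz": [0, 0, -0.012], "twist": 0}
    - {"xyz": [0, 0, -0.012], "twist": 0}
    - {"xyz": [0, 0, -0.012], "twist": 0}
    - {"xyz": [0, 0, -0.01], "twist": 0}
    - {"xyz": [0, 0, -0.008], "twist": 0}
    - {"xyz": [0, 0, -0.004], "twist": 0}
    - {"xyz": [0, 0, -0.002], "twist": 0}
    - {"xyz": [0, 0, 0], "twist": 0}
    - {"xyz": [0, 0, 0], "twist": 0}
    - {"xyz": [0, 0, 0], "twist": 0}
    - {"xyz": [0, 0, 0], "twist": 0}
    - {"xyz": [0, 0, 0], "twist": 0}
    - {"xyz": [0, 0, 0], "twist": 0}

```text
time_s: 15.88
tcp_pos: [415.6, 214.1, 455.2]
eef_rot: [0.787, 0.617, -0.0, 0.0]
ft_force: [-0.1, 0.1, -1.9]
grip_width: 41.6
grasp_force: 82.9
```

```bash
python3 st.py 415.7 214.1 455
python3 - <<'E'
from cell import r
import cv2
a=r.get_image("wrist")["color"];b=r.get_image("scene")["color"][130:330,110:410]
b=cv2.resize(b,(512,341));import numpy as np
cv2.imwrite("pics/end.png",cv2.resize(np.vstack([a[:260],b])[...,::-1],(500,587)))
E
```

```text
{'time_s': 15.883, 'joints': [-0.743, 0.223, 0.272, 1.811, -0.066, 1.117, -0.69], 'tcp_pos': [415.644, 214.106, 455.232], 'eef_rot': [0.787, 0.617, -0.0, 0.0], 'ft_force': [-0.093, 0.114, -1.876], 'wrist_torque': [-0.054, 0.013, -0.023], 'grip_width': 41.613, 'grasp_force': 82.85} 154.70000000000002
yaw x 76.17 tool z [-4.e-04 -3.e-04 -1.e+00]
tool delta mm [0.01 0.06 0.23]
```

View pics/end.png

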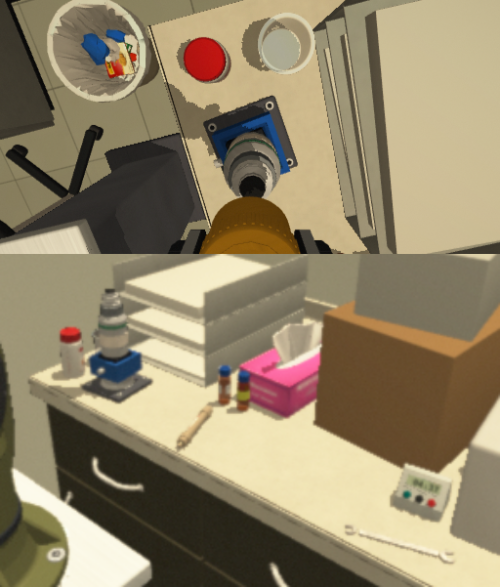

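The cartridge stands seated in the blue socket with its neck open: wrist view about (250,170), scene view about (112,330). The cap is in the gripper above it, and everything else is where it was.

```bash
python3 -c "
from cell import r
print(r.sign_off())"
```

```text
the job is handed in; nothing more can be done
None
```

The job is handed in: the cartridge is seated in the socket, its cap unscrewed clockwise (a left-handed thread) and held level about 100 mm above its place, with 15.9 s of the 51 s used.

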